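# Sweep the shards off the ware board into the scrap tray

## Task

With the closed fingers, sweep the three broken clay shards along the ware board and over its edge into the empty scrap tray, not into the tray of kiln posts on the other side. Only push the shards, never pick them up, and leave the little vase and the tumbler standing where they are.

Things in the scene. Friction and masses are not known exactly. Their poses are not given: they have to be found in the camera images.
- board: Plain white ware board, fixed: a level slab 280 mm along its own x, 260 mm along its own y, raised on battens so that its top is 60 mm above the table; the slab is 18 mm thick with no rim. Origin on the table under its centre. Its two long edges (own y = +130 and -130 mm) each overhang a tray.
- scrap_tray: The empty low aluminium tray, fixed, 300 mm along own x by 130 mm along own y, 36 mm high, walls and floor 4 mm, open above. It lies along one of the board's y edges (either one; which differs from run to run), same axes as the board, its centre 183 mm from the board's centre; its inner 12 mm are tucked under the board, 118 mm stand out. Its rim is 24 mm below the board's top. Origin on the table under its centre.
- post_tray: An identical tray at the board's opposite y edge, fixed and filled with six lying buff kiln posts, all lower than the rim. Not to be used. Origin on the table under its centre.
- shard_a: Broken flat piece of terracotta, about 34 x 27 mm, 12 mm thick, 20 to 35 g, slides aside if pushed off-centre, lying loose on the board at any yaw. Within 40 mm of the board's middle line (own y = 0). Origin: centre of its underside. The shards and the pair of pots each have one of four lanes across the board, about 64 mm apart along the board's x, in any order.
- shard_b: Broken flat piece of terracotta, about 32 x 28 mm, 12 mm thick, 20 to 35 g, slides aside if pushed off-centre, lying loose on the board like the others. Origin: centre of its underside.
- shard_c: Broken flat piece of terracotta, about 36 x 26 mm, 12 mm thick, 20 to 35 g, slides aside if pushed off-centre, lying loose on the board like the others. Origin: centre of its underside.
- vase: Sound little terracotta vase, 38 mm across, 70 mm high, standing loose on the board in one of the four lanes. Origin: centre of its foot.
- tumbler: Sound little terracotta tumbler, 40 mm across, 50 mm high, standing loose on the board in the vase's lane, about 50 mm from it towards the board's +y. Origin: centre of its foot.
Not all that is in view belongs to the job. What is shaped like the shard_a but purple is not meant.

How it is judged:
At the end, for the whole second after the job is handed in: All three shards lie at rest inside the empty scrap tray, below its rim; the vase and the tumbler stand upright on the board within 15 mm of where they began (x of shard_a in the frame of scrap_tray between -0.148 and 0.148 m and y of shard_a in the frame of scrap_tray between -0.063 and 0.063 m and z of each of shard_a, shard_b, shard_c in the frame of scrap_tray below 0.036 m and linear speed of each of shard_a, shard_b, shard_c below 0.02 m/s and x of shard_b in the frame of scrap_tray between -0.148 and 0.148 m and y of shard_b in the frame of scrap_tray between -0.063 and 0.063 m and x of shard_c in the frame of scrap_tray between -0.148 and 0.148 m and y of shard_c in the frame of scrap_tray between -0.063 and 0.063 m and distance of each of vase, tumbler from where it was at the start of the episode below 0.015 m and angle between each of vase, tumbler's own z axis and vertical below 0.15 rad); the robot touches nothing.
It fails at once if a shard is picked up: raised more than 25 mm above the board's top (height (world z) of any of shard_a, shard_b, shard_c above 0.085 m).
It fails at once if the vase or the tumbler is shoved more than 15 mm, lifted or tipped over (distance of any of vase, tumbler from where it was at the start of the episode above 0.015 m or angle between any of vase, tumbler's own z axis and vertical above 0.5 rad).
It also fails if it takes over 64 s, if anything falls off the work surface, if the arm or the gripper's body presses on something with over 40 N, if the wrist force passes 120 N, or if a joint passes its speed limit or range.

## Robot

A 7-joint arm with a two-finger parallel gripper is mounted at the origin on the work surface. World frame = base frame: x ahead of the robot, y to its left, z up, the work surface at z = 0. Lengths are in m, angles in rad, forces in N, time in s.
With the tool pointing down it reaches from about 0.4 to 0.9 m from the base axis. Payload 5.5 kg.
Tool frame: the origin (TCP) lies on the centre line of the jaws, within the pads' length; the fingertips stand bot.nose_length ahead of it and the grasp point (between the pads) lies 8 mm behind it (bot.nose_length is the distance from the TCP to the fingertips, in m); z points along the fingers, y is the line along which they close (so a half turn about z gives the same grasp; the last joint's range is limited). The gripper opens to 85 mm and grips with 20 to 120 N. Pads are 22 mm wide; open, the fingers measure 114 mm over their backs; the gripper's body (76 mm by 85 mm) begins 54 mm behind the grasp point. The pads swing forward as they close: fully open they stand 13 mm farther back than shut.
Start: joints at [-1.048, 0.501, -0.427, 1.55, 0.221, 1.138, -0.21], TCP at [0.167, 0.628, 0.217] pointing down, gripper open.
Joint ranges: [-2.88, 2.88], [-0.31, 2.03], [-1.54, 1.56], [0.2, 2.42], [-1.41, 4.55], [0.19, 2.02], [-2.57, 2.57]. Speed limits (rad/s): [2.57, 2.57, 3.14, 3.14, 3.14, 3.14, 3.14].

## Interface

Orientations are given as a unit quaternion [x, y, z, w].
In Python, from cell import bot, cams, models gives the robot as it stands. The module is installed in compiled form; this text tells all that it offers.
- The arm moves only by the tool servo_tool, never from a script. Its argument "rows" is a list of rows, each a list of 3 entries, a list of its own where there are three numbers: the shift along the tool's x, y, z in mm, then the turn about the tool's z in degrees, then the finger opening in mm, from 0 to 85.4. In form: [[[x, y, z], twist, gripper], ...]. A call has 1 to 10 rows; each row is the pose to reach, as a shift and turn from the pose commanded when the call began, along the tool's axes at that moment; what a row does not reach only later rows make up. A row lasts 1/8 s, in which the tool goes at most 62.5 mm and 10.7 degrees, less where a joint would pass 70% of its speed; a pose out of reach is approached as far as the arm can. A call with a gripper value outside its range is refused whole. The fingers move at their own pace and stop on an object; "squeeze" is the grip in N (left out, the last holds). Time passes only in rows, so rows that repeat a pose let the fingers close. It gives the time, the measured TCP pose, the force, the opening and the grip force at its end, in the units of the state.
- bot.observe(): the state, without advancing time (a new reading comes with each control period).
- cams.grab_frame(name): name is "scene" or "side" or "wrist"; returns a dict with "frame" (400x640x3 uint8, blue, green, red), "depth" (400x640 float32, m along the optical axis (not along the pixel's ray), 0 where there is no reading), "vfov" (degrees; the focal length in pixels is half the picture's height over the tangent of half this angle, whatever the lens; pixels are square), "cx", "cy" (the principal point, pixels), "R" (3x3) and "t" (3): a world point X has camera coordinates R X + t. Camera axes: x right, y down, z forward; pixel columns grow to the right and rows downward; lengths in m; the calibration is good to about 2 mm. The wrist camera is an equidistant fisheye: a pixel r from the principal point sees the ray r / f radians off the axis. A picture is of the moment at which its call begins.
- bot.job_done(): hands the job in; it is judged then, once.
Trained networks look in the newest picture that a camera, given by its name, has taken for a name from the list of things; names that differ only in an ending like _2 or _b are one class to them, and where a whole thing is asked for, a point or a joint stands for the part that bears it (a point fixed in the world has none). Each returns a list of dicts, best first, with "confidence" (0 to 1); they miss things now and then, are a little off and sometimes report something else, mostly with a low value. They report only what shows in the picture. A call takes as long as a camera call. They do not tell look-alikes from the thing itself.
- models.look_for(camera, label): "centre" ([x, y, z] in m, in world coordinates, good to about 4 mm: the middle of the surface that is visible of it).
The state is a dict: "time": time; "joints": joint angles; "qd": joint speeds; "joint_efforts": joint torques, N m; "eef_pos": TCP position; "tcp_rot": TCP orientation; "contact_force": force on the tool from outside, world axes, zero at the start; "moment": the same for the moment, N m; "finger_gap": finger opening in m; "grip_force": force on a finger pad.
Only numpy, scipy, OpenCV 4.12 (cv2) and the standard library are available. Lean on these libraries where they do the work, as an engineer would, in place of code of your own. Each camera call takes 0.05 s, during which the arm holds its last target. There are 200 camera calls.

## Working session

There is one attempt and no reset: what is moved stays moved. The work goes in short steps, Python scripts to look and compute and a tool call to move; the robot and the scene stay as the last step left them, time stands still between calls to the robot, and variables do not carry over. Pictures are saved under pics/ and viewed, at most 10 in all, crops included, and the job is handed in when it is done.

Besides the shell and the picture viewer there is one more tool, called after "Emit:" as a command line: name --argument value ..., lists and objects as JSON in quotes. servo_tool: Moves the arm, as the interface text tells. Its arguments: {"type":"object","properties":{"rows":{"type":"array"},"squeeze":{"type":"number"}},"required":["rows"]}

```bash
mkdir -p pics; cat > h.py <<'E'
import numpy as np, cv2
from cell import bot, cams, models
def grab(n):
    f=cams.grab_frame(n); f['f']=200/np.tan(np.radians(f['vfov']/2)); return f
def world(f,u,v,d=None):
    d=f['depth'][int(v),int(u)] if d is None else d
    c=np.array([(u-f['cx'])/f['f']*d,(v-f['cy'])/f['f']*d,d]); return f['R'].T@(c-f['t'])
def cloud(f):
    v,u=np.mgrid[0:400,0:640]; d=f['depth']
    c=np.stack([(u-f['cx'])/f['f']*d,(v-f['cy'])/f['f']*d,d],-1); return (c-f['t'])@f['R']
E
python3 - <<'E'
from h import *
s=bot.observe(); print({k:np.round(v,3) for k,v in s.items()}, bot.nose_length)
for n in ['scene','side']:
    f=grab(n); cv2.imwrite(f'pics/{n}0.png',f['frame']); print(n,f['f'],(-f['R'].T@f['t']).round(3))
    for l in ['board','scrap_tray','post_tray','shard_a','shard_b','shard_c','vase','tumbler']:
        print(l,[(np.round(r['centre'],3).tolist(),round(r['confidence'],2)) for r in models.look_for(n,l)])
E
```

```text
{'time': np.float64(0.0), 'joints': array([-1.048,  0.502, -0.427,  1.551,  0.221,  1.138, -0.21 ]), 'qd': array([ 0.001, -0.   ,  0.001,  0.   ,  0.   ,  0.   ,  0.001]), 'joint_efforts': array([ 0.0000e+00, -5.6952e+01, -5.8160e+00, -2.8094e+01,  1.1000e-02,
        1.2000e-02, -0.0000e+00]), 'eef_pos': array([0.167, 0.627, 0.216]), 'tcp_rot': array([ 0.13 ,  0.992, -0.001, -0.   ]), 'contact_force': array([0.177, 0.296, 0.553]), 'moment': array([ 0.045,  0.024, -0.027]), 'grip_force': np.float64(0.0), 'finger_gap': np.float64(0.086)} 0.011
scene 404.6181434786743 [ 1.115 -0.148  0.577]
board [([0.622, 0.008, 0.064], 0.66), ([0.553, 0.02, 0.101], 0.65)]
scrap_tray [([0.589, -0.168, 0.004], 0.89)]
post_tray [([0.627, 0.221, 0.034], 0.8)]
shard_a [([0.673, -0.018, 0.069], 0.83), ([0.825, 0.015, 0.012], 0.79), ([0.612, -0.001, 0.075], 0.77), ([0.492, 0.003, 0.072], 0.44)]
shard_b [([0.673, -0.018, 0.069], 0.83), ([0.825, 0.015, 0.012], 0.79), ([0.612, -0.001, 0.075], 0.77), ([0.492, 0.003, 0.072], 0.44)]
shard_c [([0.673, -0.018, 0.069], 0.83), ([0.825, 0.015, 0.012], 0.79), ([0.612, 
[... 172 characters left out ...]
7]
board [([0.582, 0.071, 0.056], 0.95)]
scrap_tray [([0.568, -0.217, 0.013], 0.78)]
post_tray [([0.576, 0.217, 0.024], 0.75), ([0.484, 0.011, 0.073], 0.54)]
shard_a [([0.484, 0.016, 0.072], 0.66), ([0.604, -0.001, 0.069], 0.61), ([0.815, 0.014, 0.013], 0.54), ([0.662, -0.013, 0.077], 0.53)]
shard_b [([0.484, 0.016, 0.072], 0.66), ([0.604, -0.001, 0.069], 0.61), ([0.815, 0.014, 0.013], 0.54), ([0.662, -0.013, 0.077], 0.53)]
shard_c [([0.484, 0.016, 0.072], 0.66), ([0.604, -0.001, 0.069], 0.61), ([0.815, 0.014, 0.013], 0.54), ([0.662, -0.013, 0.077], 0.53)]
vase [([0.546, 0.03, 0.11], 0.57)]
tumbler [([0.546, 0.078, 0.095], 0.98), ([0.664, -0.014, 0.075], 0.74), ([0.545, 0.028, 0.105], 0.49)]
```

View pics/scene0.png

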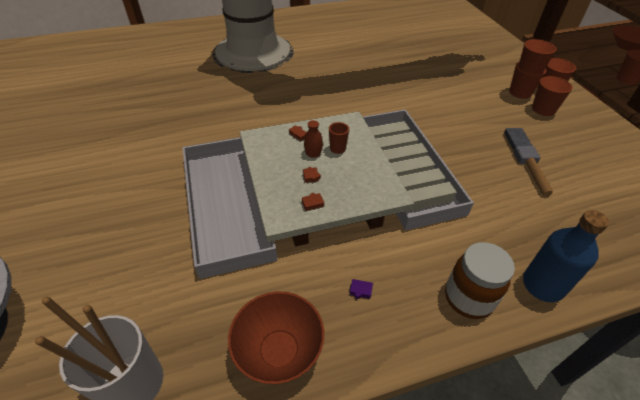

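View pics/side0.png

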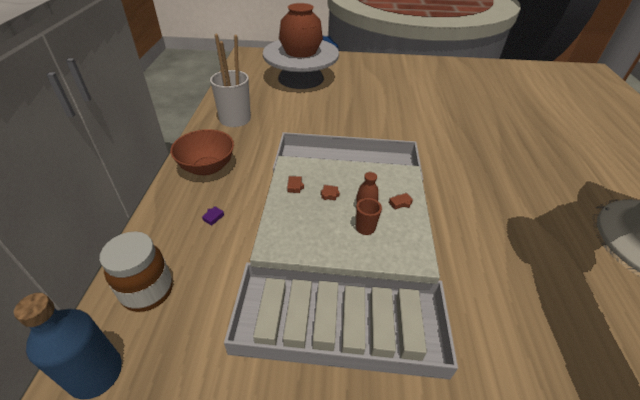

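The scene view shows the red shards on the board at (299,132), (311,174) and (313,202), and a purple look-alike on the table at (361,289), which I'll ignore. The vase is at (314,140) and the tumbler at (339,138). The empty tray is on the left, at world −y, and the posts are on the +y side. The side view agrees: shards at (295,185), (330,192) and (401,201), with the purple piece at (213,216).

```bash
cat >> h.py <<'E'
def shards(f,P=None):
    P=cloud(f) if P is None else P; b,g,r=[f['frame'][...,i].astype(int) for i in range(3)]
    red=(r>g+30)&(r>b+30)&(f['depth']>0)
    m=(red&(P[...,0]>.4)&(P[...,0]<.78)&(abs(P[...,1])<.28)).astype(np.uint8)
    n,L,st,ce=cv2.connectedComponentsWithStats(m)
    out=[]
    for i in range(1,n):
        if st[i,4]<25: continue
        Q=P[L==i]; out.append((ce[i].round(0),st[i,4],np.median(Q,0).round(3),((Q.min(0)+Q.max(0))/2).round(3),np.ptp(Q,axis=0).round(3)))
    return out
E
python3 - <<'E'
from h import *
big=[]
for n in ['scene','side']:
    f=grab(n);P=cloud(f);print(n)
    for o in shards(f,P): print(o)
    fr=f['frame'].astype(int); w=(abs(P[...,2]-.06)<.006)&(fr.max(-1)-fr.min(-1)<60)&(P[...,0]>.4)&(P[...,0]<.78)&(abs(P[...,1])<.2)
    m=cv2.morphologyEx(w.astype(np.uint8),cv2.MORPH_OPEN,np.ones((5,5)))>0
    Q=P[m]; print(cv2.minAreaRect(Q[:,:2].astype(np.float32)),np.median(Q[:,2]))
    f2=f['frame']; c=f2[100:260,220:420] if n=='scene' else f2[150:260,240:450]
    big.append(cv2.resize(c,(600,int(600*c.shape[0]/c.shape[1])),interpolation=cv2.INTER_CUBIC)[:300])
cv2.imwrite('pics/crop1.png',np.vstack(big))
E
```

```text
scene
(array([313., 124.]), np.int32(66), array([0.543, 0.02 , 0.129]), array([0.496, 0.029, 0.095]), array([0.112, 0.037, 0.073]))
(array([338., 129.]), np.int32(131), array([0.538, 0.071, 0.108]), array([0.513, 0.069, 0.085]), array([0.104, 0.037, 0.053]))
(array([298., 131.]), np.int32(130), array([0.484, 0.006, 0.071]), array([0.497, 0.006, 0.084]), array([0.083, 0.03 , 0.047]))
(array([315., 139.]), np.int32(164), array([0.555, 0.019, 0.103]), array([0.554, 0.02 , 0.1  ]), array([0.017, 0.024, 0.032]))
(array([167., 160.]), np.int32(86), array([ 0.412, -0.263, -0.   ]), array([ 0.413, -0.257, -0.   ]), array([0.026, 0.047, 0.005]))
(array([311., 173.]), np.int32(168), array([ 0.608, -0.004,  0.071]), array([ 0.6  , -0.003,  0.067]), array([0.043, 0.027, 0.014]))
(array([169., 172.]), np.int32(91), array([ 0.449, -0.261, -0.001]), array([ 0.452, -0.257, -0.001]), array([0.023, 0.046, 0.004]))
(array([172., 192.]), np.int32(46), array([ 0.51 , -0.258, -0.001]), array([ 0.505, -0.255, -0.001]), array([0.018, 0.039, 0.005]))
(array([312., 200.]), np.int32(234), array([ 0.672, -0.019
[... 810 characters left out ...]
7901916504), 89.00774383544922) 0.05946525416960051
side
(array([368., 205.]), np.int32(1008), array([0.541, 0.058, 0.102]), array([0.542, 0.052, 0.096]), array([0.038, 0.079, 0.07 ]))
(array([295., 184.]), np.int32(220), array([ 0.666, -0.011,  0.071]), array([ 0.665, -0.015,  0.066]), array([0.028, 0.036, 0.013]))
(array([330., 192.]), np.int32(208), array([0.603, 0.004, 0.071]), array([ 0.603, -0.   ,  0.068]), array([0.03 , 0.03 , 0.012]))
(array([401., 200.]), np.int32(232), array([0.479, 0.013, 0.071]), array([0.48 , 0.009, 0.067]), array([0.038, 0.033, 0.013]))
((0.5743392705917358, 0.0248044952750206), (0.2618892788887024, 0.28042131662368774), 89.07952880859375) 0.059348048201047214
```

View pics/crop1.png

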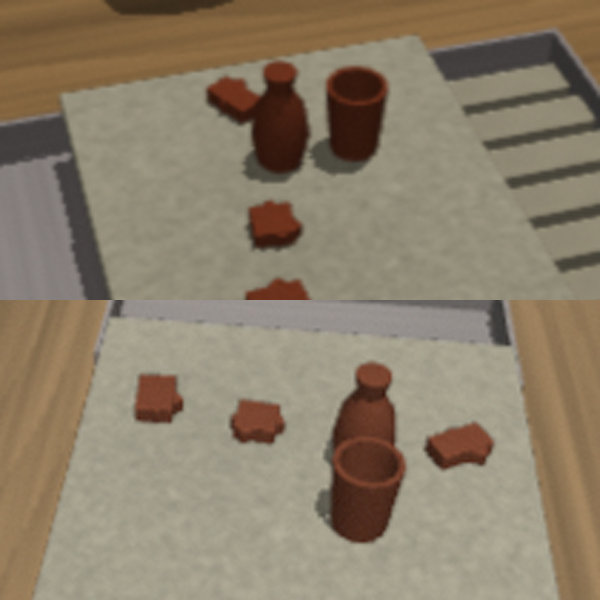

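The board is 262 x 281 mm with its top at z ≈ 0.0594, yawed about −1°, centred at (0.575, 0.024), so the scrap-side edge is at y ≈ −0.106. The shards are at (0.664,−0.016), (0.602,−0.001) and (0.480,0.009), with tops at 0.071, which fits 60 + 12 mm. I'm moving behind the first one and closing the fingers.

Emit:
servo_tool --rows '[[[-40,-28,0],5,0],[[-85,-58,0],12,0],[[-130,-89,0],20,0],[[-175,-120,0],28,0],[[-220,-151,0],36,0],[[-265,-182,0],44,0],[[-310,-213,0],52,0],[[-355,-244,0],60,0],[[-400,-275,0],68,0],[[-445,-306,0],76,0]]'

```text
time: 2.25
eef_pos: [0.5195, 0.2169, 0.2174]
tcp_rot: [0.714, 0.7, 0.0, 0.0]
contact_force: [0.3, 0.1, 0.3]
finger_gap: 0.0
grip_force: 0.0
```

Emit:
servo_tool --rows '[[[-34,30,0],0,0],[[-68,60,0],0,0],[[-102,90,0],0,0],[[-136,120,0],0,0],[[-169,147,0],0,0],[[-169,147,40],0,0],[[-169,147,80],0,0],[[-169,147,100],0,0],[[-169,147,100],0,0],[[-169,147,100],0,0]]'

```text
time: 3.5
eef_pos: [0.6641, 0.0472, 0.1187]
tcp_rot: [0.712, 0.702, 0.001, 0.001]
contact_force: [-0.2, 0.1, 0.2]
finger_gap: -0.0001
grip_force: 0.0
```

```bash
python3 - <<'E'
from h import *
print(bot.observe()['eef_pos'])
a=grab('wrist')['frame']; b=grab('side'); cv2.imwrite('pics/m1.png',np.vstack([cv2.resize(a,(480,300)),cv2.resize(b['frame'][100:300,200:520],(480,300))]))
for o in shards(b): 
    if o[2][2]>.03: print(o)
E
```

```text
[0.66408036 0.04718367 0.11869474]
(array([368., 205.]), np.int32(1090), array([0.541, 0.059, 0.101]), array([0.54 , 0.012, 0.095]), array([0.044, 0.158, 0.072]))
(array([295., 187.]), np.int32(133), array([ 0.663, -0.004,  0.07 ]), array([ 0.665, -0.012,  0.067]), array([0.026, 0.026, 0.014]))
(array([330., 192.]), np.int32(215), array([0.603, 0.004, 0.071]), array([ 0.603, -0.   ,  0.066]), array([0.03 , 0.03 , 0.013]))
(array([401., 200.]), np.int32(240), array([0.479, 0.013, 0.071]), array([0.48 , 0.009, 0.067]), array([0.038, 0.032, 0.013]))
```

View pics/m1.png

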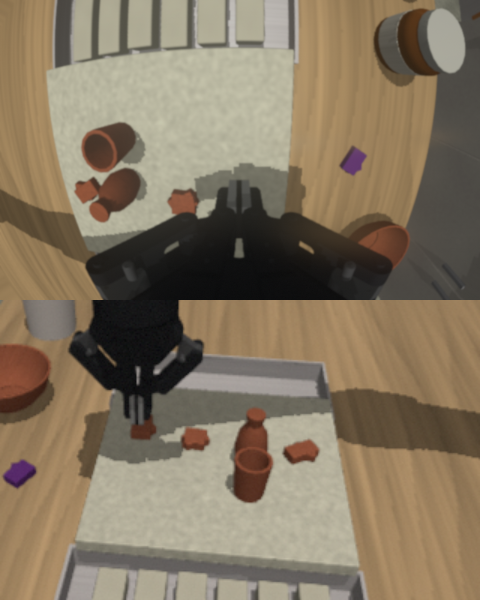

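The composite shows the closed fingers above and behind shard 1. The linkage knuckles spread wide of the fingers, at about (85,350) to (200,350) in the lower half. I'll measure their clearance for passing the vase.

```bash
python3 - <<'E'
from h import *
t=bot.observe()['eef_pos']
Q=[]
for n in ['side','scene']:
    f=grab(n);P=cloud(f);d=f['frame'].max(-1)<75
    m=(f['depth']>0)&d&(np.abs(P[...,:2]-t[:2]).max(-1)<.09)&(P[...,2]>.09)
    # drop the pots
    m&=~(P[...,0]<.575); Q.append(P[m]-t)
for q,n in zip(Q,['side','scene']):
  for a in np.arange(-.03,.15,.01):
    s=q[(q[:,2]>=a)&(q[:,2]<a+.01)]
    if len(s)>5: print(n,round(a,2),len(s),'x',np.percentile(s[:,0],[2,98]).round(3),'y',np.percentile(s[:,1],[2,98]).round(3))
E
```

```text
side 0.01 6 x [-0.003  0.008] y [0.007 0.012]
side 0.02 59 x [-0.014  0.012] y [0.    0.013]
side 0.03 69 x [-0.014  0.012] y [0.002 0.013]
side 0.04 72 x [-0.014  0.012] y [0.001 0.013]
side 0.05 120 x [-0.023  0.023] y [-0.003  0.015]
side 0.06 327 x [-0.033  0.031] y [-0.008  0.015]
side 0.07 314 x [-0.042  0.04 ] y [-0.009  0.018]
side 0.08 336 x [-0.049  0.047] y [-0.009  0.019]
side 0.09 395 x [-0.058  0.054] y [0.004 0.019]
side 0.1 575 x [-0.061  0.056] y [-0.006  0.021]
side 0.11 466 x [-0.05   0.046] y [0.002 0.021]
side 0.12 408 x [-0.042  0.037] y [-0.002  0.02 ]
side 0.13 93 x [-0.039  0.035] y [0.004 0.014]
side 0.14 284 x [-0.038  0.03 ] y [0.006 0.039]
scene 0.01 7 x [-0.006  0.007] y [-0.011 -0.   ]
scene 0.02 61 x [-0.002  0.015] y [-0.012  0.005]
scene 0.03 66 x [-0.002  0.015] y [-0.012  0.004]
scene 0.04 53 x [-0.005  0.015] y [-0.012  0.005]
scene 0.05 34 x [-0.018  0.019] y [-0.014  0.004]
scene 0.06 114 x [-0.031  0.036] y [-0.014  0.007]
scene 0.07 81 x [-0.041  0.045] y [-0.016  0.008]
scene 0.08 166 x [-0.046  0.052] y [-0.018  0.006]
scene 0.09 159 x [-0.049  0.061] y [-0.017  0.006]
scene 0.1 285 x [-0.009  0.062] y [-0.019  0.009]
scene 0.11 239 x [-0.015  0.052] y [-0.02   0.005]
scene 0.12 186 x [0.005 0.043] y [-0.019  0.007]
scene 0.13 111 x [0.022 0.039] y [-0.012  0.008]
scene 0.14 241 x [0.002 0.038] y [-0.038  0.021]
```

Up to 54 mm above the TCP, which is vase-top height when pushing, the gripper is only about ±23 mm wide, so this orientation clears the vase. I'll descend and make the first half of the push.

Emit:
servo_tool --rows '[[[0,0,20],0,0],[[0,0,42],0,0],[[0,0,42],0,0],[[-15,0,42],0,0],[[-27,0,42],0,0],[[-38,0,42],0,0],[[-49,0,42],0,0],[[-60,0,42],0,0],[[-70,0,42],0,0],[[-70,0,42],0,0]]'

```text
time: 4.95
eef_pos: [0.6616, -0.0247, 0.075]
tcp_rot: [0.713, 0.701, -0.0, 0.0]
contact_force: [0.1, 0.3, -0.7]
finger_gap: -0.0002
grip_force: 0.0
```

```bash
cat > look.py <<'E'
from h import *
for n in ['scene','side']:
    f=grab(n);print(n)
    for o in shards(f): 
        if o[2][2]>.003 and o[2][1]<.05 : print(*o)
E
python3 look.py
```

```text
scene
[313. 200.] 235 [ 0.673 -0.018  0.071] [ 0.664 -0.019  0.066] [0.04  0.033 0.015]
side
[295. 184.] 211 [ 0.666 -0.01   0.071] [ 0.665 -0.015  0.067] [0.028 0.033 0.012]
[330. 192.] 215 [0.603 0.004 0.071] [ 0.603 -0.     0.067] [0.03  0.029 0.013]
[401. 200.] 238 [0.479 0.013 0.071] [0.479 0.009 0.066] [0.041 0.032 0.014]
```

```bash
python3 - <<'E'
from h import *
a=grab('scene')['frame'][90:240,200:440]; b=grab('side')['frame'][120:270,240:480]
cv2.imwrite('pics/m2.png',np.vstack([cv2.resize(c,(480,300),interpolation=cv2.INTER_CUBIC) for c in (a,b)]))
E
python3 look.py
```

```text
scene
[313. 201.] 238 [ 0.673 -0.018  0.071] [ 0.664 -0.019  0.067] [0.039 0.033 0.014]
side
[295. 184.] 211 [ 0.666 -0.01   0.071] [ 0.665 -0.015  0.066] [0.028 0.033 0.013]
[330. 192.] 215 [0.603 0.005 0.071] [0.603 0.    0.067] [0.03  0.029 0.013]
[401. 200.] 239 [0.48  0.013 0.071] [0.48  0.009 0.067] [0.038 0.031 0.013]
```

View pics/m2.png

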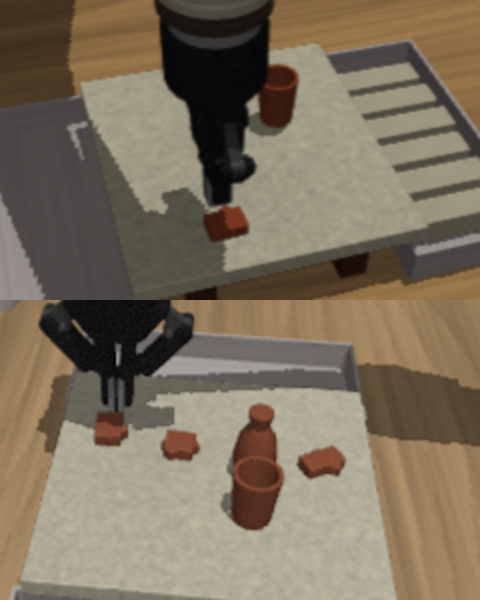

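The picture shows the tips passed over shard 1, which is unmoved at (225,222) top and (110,430) bottom. The real fingertip must sit higher than TCP − 11 mm, so I'll measure it.

```bash
python3 - <<'E'
from h import *
t=bot.observe()['eef_pos']; print(t,bot.nose_length)
for n in ['side','scene']:
    f=grab(n);P=cloud(f);b,g,r=[f['frame'][...,i].astype(int) for i in range(3)]
    m=(f['depth']>0)&(np.abs(P[...,:2]-t[:2]).max(-1)<.022)&(P[...,2]>.062)&(P[...,2]<.12)&(r<g+25)
    q=P[m]
    for a in np.arange(.06,.12,.004):
        s=q[(q[:,2]>=a)&(q[:,2]<a+.004)]
        if len(s)>1: print(n,round(a,3),len(s),s.min(0).round(3),s.max(0).round(3))
E
```

```text
[ 0.6617098  -0.02219291  0.0749346 ] 0.011
side 0.064 2 [ 0.657 -0.033  0.064] [ 0.657 -0.033  0.066]
side 0.068 17 [ 0.657 -0.033  0.069] [ 0.681 -0.012  0.072]
side 0.088 2 [ 0.664 -0.011  0.091] [ 0.665 -0.01   0.092]
side 0.092 15 [ 0.653 -0.015  0.093] [ 0.667 -0.009  0.096]
side 0.096 28 [ 0.648 -0.015  0.096] [ 0.673 -0.009  0.1  ]
side 0.1 32 [ 0.647 -0.026  0.1  ] [ 0.674 -0.008  0.104]
side 0.104 25 [ 0.648 -0.026  0.104] [ 0.674 -0.009  0.108]
side 0.108 32 [ 0.647 -0.025  0.108] [ 0.674 -0.009  0.112]
side 0.112 35 [ 0.647 -0.024  0.112] [ 0.674 -0.009  0.116]
side 0.116 28 [ 0.647 -0.024  0.116] [ 0.674 -0.009  0.12 ]
scene 0.06 12 [ 0.663 -0.036  0.062] [ 0.683 -0.005  0.064]
scene 0.064 5 [ 0.662 -0.035  0.064] [ 0.683 -0.003  0.067]
scene 0.068 6 [ 0.658 -0.034  0.07 ] [ 0.683 -0.002  0.072]
scene 0.088 8 [ 0.668 -0.031  0.089] [ 0.67  -0.014  0.092]
scene 0.092 10 [ 0.657 -0.033  0.092] [ 0.67  -0.012  0.095]
scene 0.096 18 [ 0.658 -0.034  0.096] [ 0.676 -0.012  0.1  ]
scene 0.1 29 [ 0.658 -0.033  0.1  ] [ 0.678 -0.012  0.104]
scene 0.104 26 [ 0.658 -0.034  0.104] [ 0.677 -0.012  0.108]
scene 0.108 21 [ 0.659 -0.034  0.108] [ 0.677 -0.012  0.112]
scene 0.112 20 [ 0.66  -0.034  0.112] [ 0.677 -0.016  0.116]
scene 0.116 18 [ 0.66  -0.034  0.116] [ 0.677 -0.016  0.119]
```

The depth from both cameras puts the closed fingertips at z ≈ 0.091 while the TCP reads 0.075. So they end about 16 mm behind the TCP, not 11 mm ahead as stated; x and y agree. I'll trust the measurement: back off, go down to TCP z ≈ 0.050 (tip ≈ 0.065), and check before pushing.

Emit:
servo_tool --rows '[[[30,0,-5],0,0],[[68,0,-5],0,0],[[70,0,0],0,0],[[70,0,10],0,0],[[70,0,18],0,0],[[70,0,24],0,0],[[70,0,24],0,0],[[70,0,24],0,0]]'

```text
time: 6.35
eef_pos: [0.663, 0.0466, 0.0511]
tcp_rot: [0.713, 0.701, 0.0, 0.0]
contact_force: [0.9, -0.9, -1.2]
finger_gap: -0.0002
grip_force: 0.0
```

```bash
cat > tip.py <<'E'
from h import *
t=bot.observe()['eef_pos']; print(t, bot.observe()['contact_force'])
for n in ['side','scene']:
    f=grab(n);P=cloud(f);b,g,r=[f['frame'][...,i].astype(int) for i in range(3)]
    m=(f['depth']>0)&(np.abs(P[...,:2]-t[:2]).max(-1)<.018)&(P[...,2]>.056)&(P[...,2]<.1)&(f['frame'].max(-1)<90)
    q=P[m]
    for a in np.arange(.056,.08,.004):
        s=q[(q[:,2]>=a)&(q[:,2]<a+.004)]
        if len(s)>1: print(n,round(a,3),len(s),s.min(0).round(3),s.max(0).round(3))
E
python3 tip.py
```

```text
[0.66300644 0.04656115 0.05111051] [ 0.85597679 -0.91291921 -1.20953321]
side 0.056 17 [0.649 0.03  0.058] [0.68  0.052 0.06 ]
side 0.064 3 [0.659 0.057 0.066] [0.663 0.058 0.068]
side 0.068 9 [0.653 0.054 0.068] [0.671 0.059 0.072]
side 0.072 20 [0.65  0.054 0.072] [0.675 0.06  0.076]
side 0.076 27 [0.649 0.043 0.076] [0.675 0.059 0.08 ]
scene 0.056 97 [0.645 0.029 0.057] [0.681 0.051 0.06 ]
scene 0.06 40 [0.645 0.029 0.06 ] [0.681 0.049 0.062]
scene 0.064 3 [0.669 0.038 0.065] [0.67  0.046 0.067]
scene 0.068 4 [0.66  0.036 0.07 ] [0.671 0.039 0.072]
scene 0.072 20 [0.658 0.035 0.072] [0.677 0.052 0.076]
scene 0.076 26 [0.659 0.035 0.076] [0.679 0.052 0.08 ]
```

Tips are at z ≈ 0.066, 6 mm above the board. I'll go 2 mm lower and push.

Emit:
servo_tool --rows '[[[0,0,2],0,0],[[-10,0,2],0,0],[[-19,0,2],0,0],[[-28,0,2],0,0],[[-37,0,2],0,0],[[-46,0,2],0,0],[[-55,0,2],0,0],[[-64,0,2],0,0],[[-72,0,2],0,0],[[-72,0,2],0,0]]'

```text
time: 7.7
eef_pos: [0.6616, -0.0265, 0.049]
tcp_rot: [0.713, 0.701, -0.0, 0.0]
contact_force: [0.9, -0.1, -0.8]
finger_gap: -0.0
grip_force: 0.0
```

```bash
python3 look.py
```

```text
scene
[292. 207.] 207 [ 0.678 -0.056  0.071] [ 0.677 -0.056  0.07 ] [0.032 0.035 0.007]
side
[330. 192.] 215 [0.603 0.004 0.071] [0.603 0.001 0.067] [0.03  0.03  0.013]
[401. 200.] 237 [0.48  0.013 0.071] [0.479 0.009 0.067] [0.041 0.032 0.013]
```

Shard 1 is sliding, now at about (0.669,−0.056), drifted roughly +5 mm in x. I'll re-centre the fingers and push it over the edge.

Emit:
servo_tool --rows '[[[8,4,0],0,0],[[6,9,0],0,0],[[-4,10,0],0,0],[[-14,10,0],0,0],[[-24,10,0],0,0],[[-34,10,0],0,0],[[-44,10,0],0,0],[[-44,10,0],0,0]]'

```text
time: 8.8
eef_pos: [0.6707, -0.0712, 0.049]
tcp_rot: [0.713, 0.701, -0.0, 0.0]
contact_force: [-0.2, 0.9, -0.6]
finger_gap: 0.0
grip_force: 0.0
```

```bash
python3 look.py
```

```text
scene
[313. 124.] 69 [0.544 0.019 0.129] [0.497 0.029 0.095] [0.112 0.037 0.072]
[313. 141.] 301 [0.555 0.017 0.099] [ 0.586 -0.002  0.149] [0.196 0.068 0.159]
[311. 174.] 185 [ 0.609 -0.004  0.071] [ 0.6   -0.003  0.067] [0.044 0.029 0.015]
[264. 211.] 242 [ 0.673 -0.102  0.071] [ 0.668 -0.102  0.069] [0.03  0.031 0.01 ]
side
[330. 192.] 215 [0.603 0.004 0.071] [0.603 0.001 0.067] [0.03  0.028 0.013]
[401. 201.] 238 [0.48  0.013 0.071] [0.48  0.009 0.066] [0.038 0.031 0.014]
```

Emit:
servo_tool --rows '[[[-8,-2,0],0,0],[[-16,-3,0],0,0],[[-25,-3,0],0,0],[[-34,-3,0],0,0],[[-43,-3,0],0,0],[[-52,-3,0],0,0],[[-52,-3,-30],0,0],[[-52,-3,-80],0,0],[[-30,-20,-110],0,0],[[0,-40,-110],0,0]]'

```text
time: 10.15
eef_pos: [0.6333, -0.07, 0.1626]
tcp_rot: [0.713, 0.701, 0.002, 0.003]
contact_force: [0.5, 1.2, -0.6]
finger_gap: -0.0001
grip_force: 0.0
```

```bash
python3 look.py; python3 -c "
from h import *
cv2.imwrite('pics/m3.png',grab('scene')['frame'])"
```

```text
scene
[313. 124.] 69 [0.544 0.02  0.129] [0.497 0.029 0.095] [0.113 0.038 0.072]
[298. 131.] 142 [0.485 0.006 0.071] [0.493 0.005 0.082] [0.087 0.03  0.047]
[314. 140.] 227 [0.555 0.018 0.101] [0.554 0.019 0.096] [0.017 0.026 0.041]
[311. 174.] 180 [ 0.609 -0.004  0.071] [ 0.6   -0.003  0.067] [0.043 0.029 0.013]
[242. 239.] 202 [ 0.674 -0.148  0.015] [ 0.672 -0.147  0.013] [0.027 0.032 0.009]
side
[330. 192.] 215 [0.603 0.004 0.071] [0.603 0.    0.067] [0.03  0.03  0.013]
[401. 200.] 233 [0.479 0.013 0.071] [0.479 0.009 0.067] [0.041 0.031 0.014]
```

View pics/m3.png

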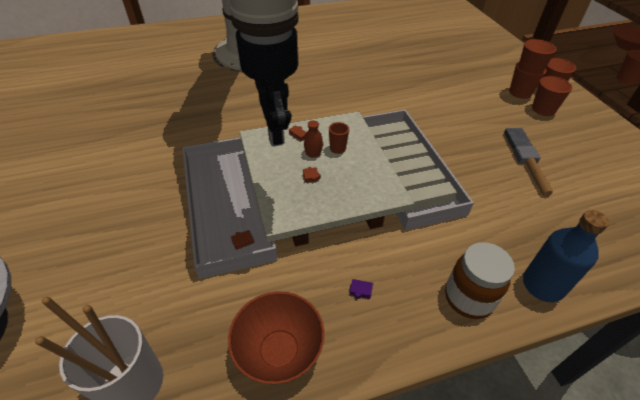

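Shard 1 is in the scrap tray at pixel (242,239), z ≈ 0.015; the pots are untouched, and shard 2 is at (311,174). With the true tip height, the knuckles (±49 mm) would pass close to the vase on shards 2 and 3, so I'll turn the tool 90° for those. First I'll check the joint-7 range.

```bash
python3 -c "
from h import *
s=bot.observe();print(s['joints'].round(2),s['eef_pos'])"
```

```text
[ 0.01  0.49  0.07  1.66 -0.04  0.99  0.08] [ 0.63053616 -0.06620323  0.15952471]
```

Emit:
servo_tool --rows '[[[15,-4,0],9,0],[[30,-8,0],19,0],[[45,-12,0],29,0],[[60,-16,0],39,0],[[75,-20,0],49,0],[[90,-24,0],59,0],[[105,-28,0],69,0],[[113,-30,0],79,0],[[113,-30,0],89,0],[[113,-30,0],90,0]]'

```text
time: 11.55
eef_pos: [0.6032, 0.0439, 0.1587]
tcp_rot: [1.0, -0.008, -0.0, 0.001]
contact_force: [-0.1, 0.6, -0.1]
finger_gap: -0.0003
grip_force: 0.0
```

Emit:
servo_tool --rows '[[[0,0,30],0,0],[[0,0,60],0,0],[[0,0,85],0,0],[[0,0,100],0,0],[[0,0,109],0,0],[[0,0,110],0,0],[[0,0,110],0,0]]'

```text
time: 12.42
eef_pos: [0.6035, 0.0448, 0.0497]
tcp_rot: [1.0, -0.008, 0.001, -0.0]
contact_force: [-0.3, -0.7, 0.4]
finger_gap: 0.0001
grip_force: 0.0
```

```bash
python3 tip.py; python3 look.py
```

```text
[0.60346188 0.04479768 0.04972738] [-0.25460363 -0.7047603   0.35556357]
side 0.056 4 [0.6   0.048 0.058] [0.605 0.049 0.059]
side 0.06 4 [0.596 0.027 0.06 ] [0.615 0.053 0.064]
side 0.064 5 [0.595 0.052 0.065] [0.612 0.054 0.068]
side 0.068 14 [0.593 0.051 0.069] [0.612 0.059 0.072]
side 0.072 22 [0.592 0.051 0.072] [0.613 0.06  0.076]
side 0.076 19 [0.592 0.052 0.076] [0.614 0.06  0.079]
scene 0.056 110 [0.588 0.027 0.057] [0.621 0.062 0.06 ]
scene 0.06 43 [0.589 0.027 0.06 ] [0.621 0.063 0.063]
scene 0.064 6 [0.607 0.038 0.065] [0.615 0.05  0.067]
scene 0.068 14 [0.61  0.038 0.068] [0.618 0.055 0.072]
scene 0.072 24 [0.6   0.031 0.072] [0.617 0.056 0.075]
scene 0.076 28 [0.599 0.031 0.076] [0.618 0.057 0.08 ]
scene
[310. 124.] 28 [0.541 0.015 0.129] [0.496 0.025 0.095] [0.104 0.03  0.072]
[296. 131.] 110 [0.48  0.003 0.071] [0.476 0.003 0.066] [0.053 0.026 0.014]
[311. 174.] 154 [ 0.611 -0.004  0.071] [ 0.607 -0.004  0.069] [0.028 0.026 0.009]
[241. 238.] 256 [ 0.672 -0.148  0.015] [ 0.667 -0.147  0.01 ] [0.039 0.036 0.016]
side
[401. 200.] 242 [0.48  0.013 0.071] [0.479 0.009 0.067] [0.041 0.032 0.014]
```

Emit:
servo_tool --rows '[[[-1,10,0],0,0],[[-1,19,0],0,0],[[-1,28,0],0,0],[[-1,36,0],0,0],[[-1,44,0],0,0],[[-1,52,0],0,0],[[-1,60,0],0,0],[[-1,60,0],0,0]]'

```text
time: 13.62
eef_pos: [0.6008, -0.0164, 0.049]
tcp_rot: [1.0, -0.008, 0.0, 0.0]
contact_force: [0.1, -0.5, 0.0]
finger_gap: 0.0001
grip_force: 0.0
```

```bash
python3 look.py
```

```text
scene
[289. 179.] 158 [ 0.612 -0.044  0.071] [ 0.608 -0.043  0.068] [0.028 0.025 0.011]
[241. 239.] 216 [ 0.674 -0.148  0.015] [ 0.672 -0.147  0.013] [0.028 0.033 0.009]
side
[401. 200.] 239 [0.48  0.013 0.071] [0.48  0.009 0.067] [0.038 0.031 0.013]
```

Emit:
servo_tool --rows '[[[3,-6,0],0,0],[[4,2,0],0,0],[[4,10,0],0,0],[[4,18,0],0,0],[[4,26,0],0,0],[[4,34,0],0,0],[[4,42,0],0,0],[[4,50,0],0,0],[[4,50,0],0,0]]'

```text
time: 14.85
eef_pos: [0.604, -0.0664, 0.049]
tcp_rot: [1.0, -0.008, 0.0, 0.0]
contact_force: [0.3, 0.6, -0.7]
finger_gap: 0.0004
grip_force: 0.0
```

```bash
python3 look.py
```

```text
scene
[313. 124.] 69 [0.544 0.02  0.129] [0.497 0.029 0.095] [0.114 0.038 0.072]
[300. 129.] 33 [0.48  0.011 0.071] [ 0.533 -0.005  0.119] [0.158 0.043 0.118]
[315. 141.] 220 [0.556 0.019 0.099] [0.554 0.02  0.095] [0.017 0.026 0.047]
[261. 184.] 170 [ 0.609 -0.095  0.071] [ 0.606 -0.095  0.069] [0.028 0.026 0.01 ]
[242. 239.] 218 [ 0.674 -0.148  0.015] [ 0.673 -0.147  0.014] [0.029 0.033 0.01 ]
side
[401. 200.] 237 [0.48  0.014 0.071] [0.48  0.01  0.067] [0.038 0.032 0.014]
```

Emit:
servo_tool --rows '[[[-2,9,0],0,0],[[-2,18,0],0,0],[[-2,27,0],0,0],[[-2,36,0],0,0],[[-2,45,0],0,0],[[-2,54,0],0,0],[[-2,60,0],0,0],[[-2,60,-30],0,0],[[-2,60,-75],0,0],[[-2,60,-112],0,0]]'

```text
time: 16.2
eef_pos: [0.6013, -0.1254, 0.1625]
tcp_rot: [1.0, -0.008, 0.0, 0.0]
contact_force: [0.3, -0.0, 0.7]
finger_gap: -0.0002
grip_force: 0.0
```

Emit:
servo_tool --rows '[[[-30,0,0],0,0],[[-60,0,0],0,0],[[-95,0,0],0,0],[[-122,-30,0],0,0],[[-122,-70,0],0,0],[[-122,-110,0],0,0],[[-122,-150,0],0,0],[[-122,-177,0],0,0],[[-122,-177,0],0,0]]'

```text
time: 17.32
eef_pos: [0.4818, 0.0563, 0.1611]
tcp_rot: [1.0, -0.005, 0.0, -0.0]
contact_force: [-0.5, -0.7, -0.2]
finger_gap: -0.0001
grip_force: 0.0
```

```bash
python3 look.py
```

```text
scene
[313. 124.] 49 [0.545 0.02  0.129] [0.545 0.02  0.129] [0.016 0.017 0.004]
[297. 131.] 93 [0.482 0.005 0.071] [0.483 0.004 0.071] [0.036 0.025 0.005]
[314. 139.] 182 [0.555 0.019 0.103] [0.553 0.02  0.101] [0.017 0.024 0.031]
[245. 208.] 174 [ 0.606 -0.129  0.015] [ 0.6   -0.128  0.011] [0.041 0.027 0.016]
[241. 238.] 240 [ 0.672 -0.148  0.015] [ 0.667 -0.147  0.01 ] [0.038 0.034 0.015]
side
[402. 201.] 216 [0.479 0.014 0.071] [0.478 0.011 0.065] [0.042 0.029 0.015]
```

Shard 2 is in the tray (z ≈ 0.011). Next is shard 3.

Emit:
servo_tool --rows '[[[-1,0,30],0,0],[[-1,0,60],0,0],[[-1,0,88],0,0],[[-1,0,104],0,0],[[-1,2,112],0,0],[[-1,4,112],0,0],[[-1,12,112],0,0],[[-1,20,112],0,0],[[-1,28,112],0,0],[[-1,36,112],0,0]]'

```text
time: 18.68
eef_pos: [0.4807, 0.0172, 0.0493]
tcp_rot: [1.0, -0.008, 0.0, -0.0]
contact_force: [0.7, 1.3, 0.6]
finger_gap: 0.0
grip_force: 0.5
```

Emit:
servo_tool --rows '[[[0,8,0],0,0],[[0,16,0],0,0],[[0,24,0],0,0],[[0,32,0],0,0],[[0,32,0],0,0]]'

```text
time: 19.3
eef_pos: [0.4797, -0.0153, 0.0489]
tcp_rot: [1.0, -0.008, -0.0, 0.0]
contact_force: [0.0, -0.0, -0.0]
finger_gap: 0.0002
grip_force: 0.0
```

```bash
python3 look.py
```

```text
scene
[313. 124.] 67 [0.545 0.02  0.129] [0.498 0.029 0.095] [0.111 0.037 0.072]
[275. 135.] 103 [ 0.482 -0.041  0.071] [ 0.48  -0.041  0.069] [0.035 0.02  0.008]
[314. 140.] 215 [0.555 0.018 0.101] [0.553 0.019 0.097] [0.017 0.027 0.038]
[245. 208.] 176 [ 0.606 -0.129  0.015] [ 0.601 -0.128  0.011] [0.04  0.027 0.014]
[241. 238.] 245 [ 0.672 -0.148  0.015] [ 0.667 -0.147  0.011] [0.038 0.036 0.014]
side
[393. 182.] 26 [ 0.49  -0.034  0.071] [ 0.489 -0.034  0.068] [0.006 0.016 0.01 ]
```

Emit:
servo_tool --rows '[[[0,8,0],0,0],[[0,16,0],0,0],[[0,24,0],0,0],[[0,32,0],0,0],[[0,40,0],0,0],[[0,48,0],0,0],[[0,48,0],0,0]]'

```text
time: 20.27
eef_pos: [0.4791, -0.0632, 0.049]
tcp_rot: [1.0, -0.008, 0.0, 0.0]
contact_force: [-0.8, 0.9, -0.6]
finger_gap: 0.0
grip_force: 0.0
```

```bash
python3 look.py
```

```text
scene
[313. 124.] 67 [0.543 0.02  0.13 ] [0.498 0.029 0.095] [0.11  0.037 0.071]
[314. 140.] 218 [0.555 0.018 0.102] [0.553 0.02  0.098] [0.017 0.025 0.038]
[251. 139.] 107 [ 0.481 -0.088  0.071] [ 0.48  -0.089  0.069] [0.035 0.02  0.01 ]
[246. 208.] 180 [ 0.606 -0.129  0.015] [ 0.601 -0.128  0.01 ] [0.041 0.027 0.015]
[242. 238.] 251 [ 0.673 -0.148  0.015] [ 0.667 -0.147  0.01 ] [0.037 0.035 0.016]
side
```

Emit:
servo_tool --rows '[[[0,9,0],0,0],[[0,18,0],0,0],[[0,27,0],0,0],[[0,36,0],0,0],[[0,45,0],0,0],[[0,54,0],0,0],[[0,63,0],0,0],[[0,63,-30],0,0],[[0,63,-75],0,0],[[0,63,-112],0,0]]'

```text
time: 21.62
eef_pos: [0.4782, -0.1258, 0.1624]
tcp_rot: [1.0, -0.008, 0.0, 0.0]
contact_force: [1.0, -0.5, 0.3]
finger_gap: 0.0002
grip_force: 0.0
```

Emit:
servo_tool --rows '[[[0,0,-40],0,0],[[0,0,-80],0,0],[[0,0,-80],0,0],[[0,0,-80],0,0]]'

```text
time: 22.12
eef_pos: [0.4777, -0.1253, 0.2406]
tcp_rot: [1.0, -0.008, -0.0, -0.0]
contact_force: [-0.8, -0.3, 0.7]
finger_gap: 0.0001
grip_force: 0.0
```

```bash
python3 look.py; python3 -c "
from h import *
cv2.imwrite('pics/end.png',grab('scene')['frame'])"
```

```text
scene
[313. 124.] 67 [0.543 0.02  0.129] [0.498 0.029 0.095] [0.112 0.037 0.073]
[314. 139.] 179 [0.555 0.019 0.103] [0.553 0.02  0.102] [0.016 0.024 0.029]
[237. 162.] 123 [ 0.477 -0.122  0.015] [ 0.469 -0.122  0.01 ] [0.052 0.023 0.014]
[246. 208.] 173 [ 0.606 -0.129  0.015] [ 0.601 -0.128  0.011] [0.041 0.027 0.014]
[241. 238.] 242 [ 0.672 -0.148  0.015] [ 0.667 -0.147  0.011] [0.039 0.035 0.016]
side
```

View pics/end.png

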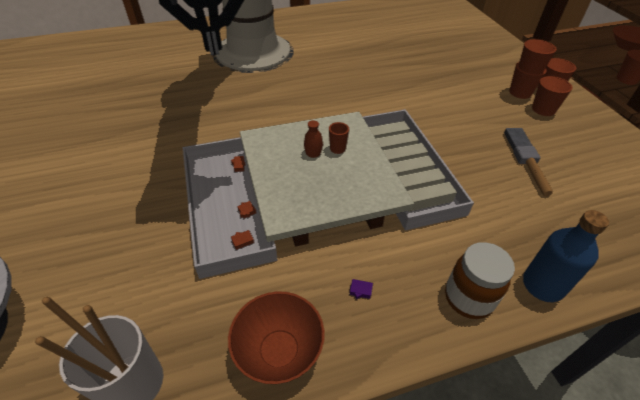

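All three shards lie in the scrap tray at (237,162), (246,208) and (241,238). The vase and tumbler stand unmoved, and the arm is clear.

```bash
python3 -c "
from h import *
print(bot.job_done())"
```

```text
the job is handed in; nothing more can be done
None
```

I pushed all three shards into the empty scrap tray, left the vase and tumbler standing where they were, and handed the job in at about 22 s; no verdict came back. The closed fingertips measured about 16 mm behind the TCP rather than 11 mm ahead as `bot.nose_length` implies, so the first pass went over shard 1 without moving it and I corrected the height.

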